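# Load a tube rack into a bench-top warming cabinet and shut its door

### The arm

A 6-joint arm with a two-finger parallel gripper is mounted at the origin on a cart in front of the work surface, level with it; the furniture and walls round the work are solid. World frame = base frame: x ahead of the robot, y to its left, z up, the work surface at z = 0. Lengths are in m, angles in rad, forces in N, time in s.
With the tool pointing down it reaches from about 0.275 to 0.85 m from the base axis. Payload 19 kg.
Tool frame: the origin (TCP) lies on the centre line of the jaws, within the pads' length; the fingertips stand 14 mm ahead of it and the grasp point (between the pads) lies 5 mm behind it; z points along the fingers, y is the line along which they close (so a half turn about z gives the same grasp; the last joint's range is limited). The gripper opens to 85 mm and grips with 20 to 120 N. Pads are 22 mm wide; open, the fingers measure 114 mm over their backs; the gripper's body (76 mm by 85 mm) begins 54 mm behind the grasp point. The pads swing forward as they close: fully open they stand 13 mm farther back than shut.
Start: joints at [-1.364, 0.15, 1.437, -0, 1.554, -0.134], TCP at [0.192, -0.542, 0.245] pointing down, gripper open.
Joint ranges: [-2.8, 2.8], [-0.68, 2.1], [0.12, 2.68], [-1.39, 4.53], [0.16, 2.79], [-2.81, 2.81]. Speed limits (rad/s): [1.89, 1.89, 2.22, 3.01, 3.01, 3.01].

### API

Orientations are given as a unit quaternion [w, x, y, z].
In Python, from bench import arm, camrig, sensors gives the robot as it stands (arm), with the cameras (camrig) and the readings (sensors).
- The arm moves only by the tool jog_arm, called after "Emit:" in YAML: its name, and indented under it one key for each argument. Schema: {"type":"object","properties":{"segments":{"type":"array","items":{"type":"array","items":{"type":"array","items":{"type":"number"},"minItems":5,"maxItems":5},"minItems":1,"maxItems":10},"minItems":1,"maxItems":1},"only":{"type":"string"},"quiet":{"type":"boolean"},"lines":{"type":"string"}},"required":["segments"],"additionalProperties":false}. segments is a list that holds a single list of rows (three levels of brackets), with 1 to 10 rows, each of 5 numbers: dx, dy, dz in m, then a turn about the tool's z in rad, then the opening from 0.0 (shut) to 1.0 (fully open); each row shifts and turns the commanded pose from where the row before left it, along the tool's axes as they then stand; what a row does not reach is not made up. A row lasts 1/12 s, in which the tool goes at most 0.0417 m and 0.125 rad, less where a joint would pass 70% of its speed; a pose out of reach is approached as far as the arm can. The fingers move at their own pace and stop on an object; the grip force is fixed at half the most. Time passes only in rows, so rows that do not move let the fingers close. The tool returns the time, the measured TCP pose, the force, the opening and the grip force at its end. only (a regular expression) keeps the lines of the reply that match it, lines (a string "A,B") keeps lines A to B, and quiet returns only ok. Input that does not fit is refused with a message, and nothing moves.
- sensors.read_state(): the state, without advancing time (a new reading comes with each control period).
- camrig.read_camera(name): name is "scene" or "top" or "wrist"; returns (picture, depth): 480x640x3 uint8, red, green, blue; 480x640 float32, m along the optical axis (not along the pixel's ray), 0 where there is no reading.
- camrig.camera_model(name): a dict with "fx", "fy", "cx", "cy" (pixels), "R" (3x3) and "t" (3): a world point X has camera coordinates R X + t. Camera axes: x right, y down, z forward; pixel columns grow to the right and rows downward; lengths in m; the calibration is good to about 2 mm. A picture is of the moment at which its call begins: read the wrist's pose just before it. camera_model takes no time and is no camera call; for the wrist camera it gives the pose at the moment of the call.
- arm.hand_in(): hands the job in; it is judged then, once.
The state is a dict: "time": time; "joint_positions": joint angles; "dq": joint speeds; "joint_torque": joint torques, N m; "tcp_pos": TCP position; "ee_rot": TCP orientation; "force": force on the tool from outside, world axes, zero at the start; "torque": the same for the moment, N m; "finger_gap": opening from 0.0 (shut) to 1.0 (fully open); "grasp_force": force on a finger pad.
Only numpy, scipy, OpenCV 4.12 (cv2) and the standard library are available. Lean on these libraries where they do the work, as an engineer would, in place of code of your own. Each camera call takes 0.05 s, during which the arm holds its last target. There are 200 camera calls.

### The job

Put the small black tube rack into the white warming cabinet on the right: swing the cabinet's door wide open, to about a right angle, then slide the rack in lengthwise between the two guide rails until it is fully home against the back stop. Then shut the door completely without slamming it; keep the rack upright all the way and leave the other things on the worktop where they are.

Things in the scene. Friction and masses are not known exactly. Their poses are not given: they have to be found in the camera images.
- warming_cabinet: White bench-top warming cabinet, fixed, 210 deep (own x) x 150 wide (own y) x 205 mm high; grey control pod on top, 100 mm or more behind the front, up to 232 mm. Origin: centre of its underside; z up; own +x points from front to back (the way the rack goes in), +y to its left seen from the front. Front plane at own x = -105 mm; the shut door leaf covers the whole front, own x -127 to -105 mm
- chamber_mouth (a point): Centre of the opening, in the front plane, at floor height; axes as the cabinet's. Opening 104 mm wide, 147 mm high. Floor: steel pan 3 mm above the worktop, with a ramped lip over the 28 mm in front of it, so a rack slides in from the worktop. Two steel rails 19 mm high on the floor: inner faces 80 mm apart, flared to 102 mm over the first 5 to 30 mm inside. Stop bar's face 102 mm inside
- cabinet_door (a joint): Cabinet door, rad: 0 shut, grows as it swings out to the front, at most 2.0. Vertical hinge axis at the right side seen from the front. No latch; light friction (0.2 N m) holds it wherever it is left; it may start up to 0.06 open. White leaf 148 wide, z 6 to 198 mm, 22 mm thick, with a clear window, hinge axis in the middle of its thickness, 3 mm gasket inside
- door_handle (a point): Middle of the door's handle, turns with the door. D-handle: level steel bar 11 mm thick, 172 mm above the worktop, 26 mm below the door's top, parallel to the leaf, centre 42 mm off the face: a 36 mm gap behind it, open above and below, 69 mm clear between the posts. Own axes: +y along the bar away from the hinge, z up, -x out from the leaf. 90 mm along the leaf and 53 mm out from the hinge axis
- door_hinge (a point): Point on the vertical hinge axis of the door at worktop height, fixed in the cabinet; axes as the cabinet's: own -x out of the front, +y along the shut leaf. The opening door turns counter-clockwise seen from above
- black_rack: Small black tube rack, loose, 0.15 to 0.3 kg, a few blood tubes fixed in it: box 76 mm (own x) x 96 mm (own y, its long axis) x 40 mm high, tube caps up to 95 mm above its underside. Origin at the centre of its underside, z up. Push or hold it by the box only: the tubes give no purchase. Either end may go in first
- rack_home (a point): Where the rack's origin is when it is home: on the chamber floor (3 mm above the worktop), midway between the rails, leading end against the back stop. Axes as the cabinet's: +x into the cabinet. At home the rack's long axis lies along this x, its trailing end 6 mm inside the front plane; the rails leave 2 mm on either side
- lab_timer: Small white timer lying on the worktop, 62 x 62 x 18 mm; bystander, origin at the centre of its underside
- specimen_cup_1: Specimen cup with a screw lid, 54 mm across, 66 mm high; bystander, origin at the centre of its underside
- stain_bottle: Brown bottle with a cap, 51 mm across, 113 mm high; bystander, origin at the centre of its underside
- reagent_jar_2: White jar with a cap, 48 mm across, 87 mm high; bystander, origin at the centre of its underside
- pen_1: Pen lying along the front edge of the worktop at the left, 145 mm long; bystander, origin at its middle, on the worktop
- blue_rack: Large blue tube rack left of the work, 190 x 209 x 94 mm, fixed; not the one to load, origin at the centre of its underside

How it is judged:
By the outcome, as a careful person would: the job done as asked, in the order asked, and still so for the second after the job is handed in, with the robot touching nothing.
It also fails if it takes over 72 s, if anything falls off the work surface, if the arm or the gripper's body presses on something with over 40 N, if the wrist force passes 120 N, or if a joint passes its speed limit or range.

## Working session

There is one attempt and no reset: what is moved stays moved. The work goes in short steps, Python scripts to look and compute and a tool call to move; the robot and the scene stay as the last step left them, time stands still between calls to the robot, and variables do not carry over. Pictures are saved under pics/ and viewed, at most 10 in all, crops included, and the job is handed in when it is done.

```bash
ls; mkdir -p pics; python3 - <<'E'
from bench import arm, camrig, sensors
import cv2,numpy as np
s=sensors.read_state();print(s['time'],s['tcp_pos'],s['ee_rot'],s['finger_gap'])
for n in ['scene','top']:
    p,d=camrig.read_camera(n);cv2.imwrite(f'pics/{n}0.png',p[...,::-1]);np.save(f'pics/{n}0d.npy',d)
    m=camrig.camera_model(n);print(n,m)
E
```

```text
bench.py
pics
0.0 [ 0.19209594 -0.5417324   0.24468026] [-5.95203891e-04  9.85518735e-01  1.69565526e-01 -3.85291818e-05] 0.9999611959454247
scene {'fx': 491.090164153868, 'fy': 491.090164153868, 'cx': 319.94694330137304, 'cy': 237.13636637054745, 'R': array([[-0.43422981, -0.90075834,  0.00888146],
       [-0.57054855,  0.26738869, -0.77651635],
       [ 0.69707878, -0.34225385, -0.63003451]]), 't': array([0.11145508, 0.40329388, 1.07820381])}
top {'fx': 476.3118544892348, 'fy': 476.3118544892348, 'cx': 320.17576847867593, 'cy': 239.09354640328854, 'R': array([[-0.36635314, -0.93046133, -0.00520453],
       [-0.72396397,  0.28855318, -0.62658857],
       [ 0.58451822, -0.2257848 , -0.77933284]]), 't': array([0.06953493, 0.47946265, 1.33389448])}
```

View pics/scene0.png

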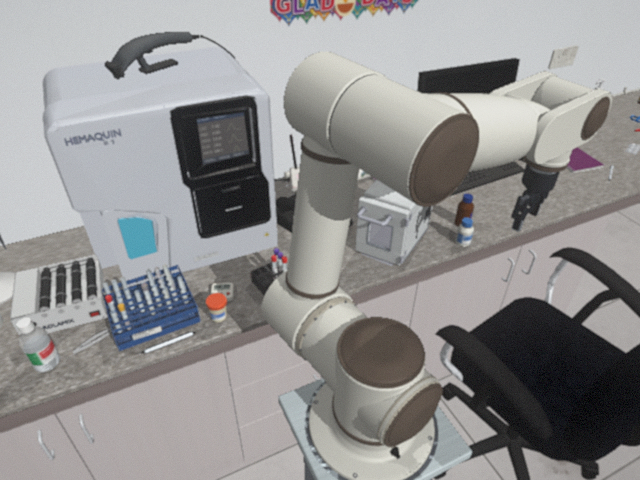

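View pics/top0.png

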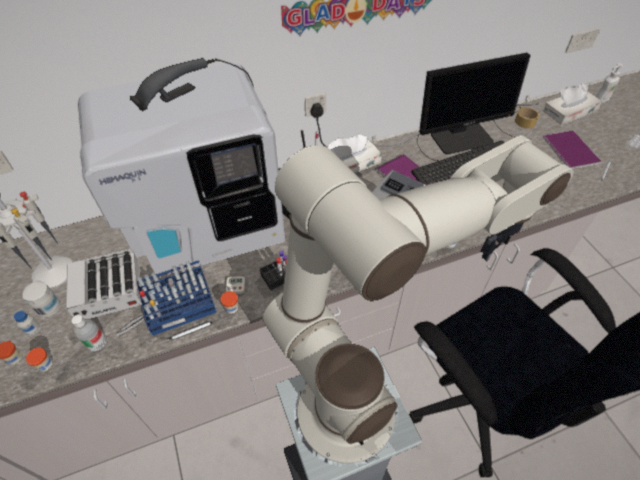

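The scene view shows the cabinet with its handle near (375,215), the rack partly behind the arm at (268,275), the bottle at (465,210), the jar at (466,232), the cup at (217,305) and the timer at (222,290). In the top view the arm hides the cabinet, and the rack is at (272,272).

```bash
cat > h.py <<'E'
import numpy as np,cv2
from bench import arm, camrig, sensors
def ray(m,u,v):
    d=np.array([(u-m['cx'])/m['fx'],(v-m['cy'])/m['fy'],1.]);R=np.array(m['R']);return -R.T@m['t'],R.T@d
def plane(m,u,v,z):
    o,d=ray(m,u,v);return o+d*(z-o[2])/d[2]
def cloud(m,d):
    v,u=np.mgrid[:480,:640];P=np.stack([(u-m['cx'])/m['fx']*d,(v-m['cy'])/m['fy']*d,d],-1)-m['t'];W=P@np.array(m['R']);W[d<=0]=np.nan;return W
def two(m1,p1,m2,p2):
    o1,d1=ray(m1,*p1);o2,d2=ray(m2,*p2);a,b=np.linalg.lstsq(np.c_[d1,-d2],o2-o1,rcond=None)[0]
    A=o1+a*d1;B=o2+b*d2;return (A+B)/2,np.linalg.norm(A-B)
E
python3 - <<'E'
from h import *
m=camrig.camera_model('scene');d=np.load('pics/scene0d.npy');W=cloud(m,d)
p=cv2.imread('pics/scene0.png')
np.set_printoptions(precision=3,suppress=True)
for u,v in [(300,260),(268,275),(279,258),(375,215),(380,230),(400,215),(365,260),(398,268),(466,200),(466,222),(217,300),(222,290),(340,235),(160,320)]: print((u,v),W[v,u],p[v,u])
c=np.hstack([cv2.resize(p[170:280,345:485],None,fx=4,fy=4,interpolation=2),cv2.resize(p[235:345,200:260+40],None,fx=2.4,fy=4,interpolation=2)])
cv2.imwrite('pics/crop0.png',c[:, :800]);print(c.shape)
E
```

```text
(300, 260) [0.204 0.073 0.336] [140 144 143]
(268, 275) [ 0.531  0.036 -0.001] [51 51 50]
(279, 258) [0.498 0.011 0.082] [110  90  90]
(375, 215) [ 0.474 -0.278  0.157] [136 140 138]
(380, 230) [ 0.463 -0.293  0.105] [142 136 134]
(400, 215) [ 0.412 -0.319  0.186] [142 142 141]
(365, 260) [ 0.468 -0.254 -0.002] [121 125 130]
(398, 268) [ 0.398 -0.328 -0.005] [105 113 116]
(466, 200) [ 0.483 -0.625  0.102] [94 54 43]
(466, 222) [ 0.409 -0.57   0.082] [168 114  77]
(217, 300) [0.434 0.21  0.064] [ 71  98 215]
(222, 290) [0.517 0.178 0.011] [133 138 138]
(340, 235) [ 0.177 -0.001  0.394] [181 192 193]
(160, 320) [0.438 0.357 0.053] [119  82  59]
(440, 800, 3)
```

View pics/crop0.png

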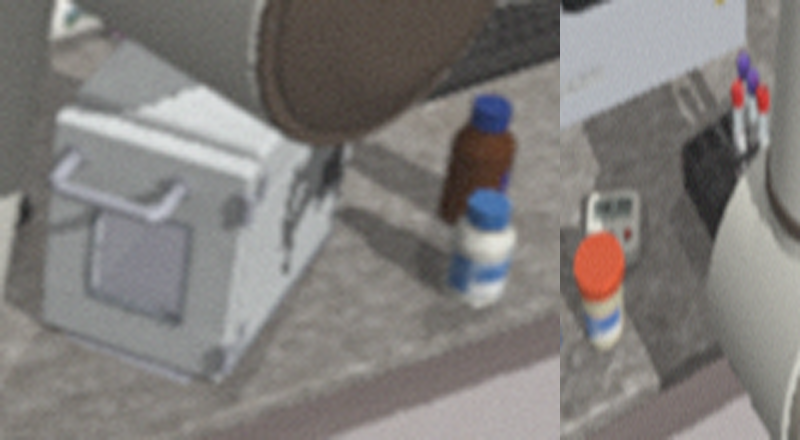

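The crop shows the shut door facing the robot and to its left, with the handle bar at crop (110,190) and the hinge side on the right, near (220,360). The bottle and jar stand right of the cabinet, and the rack lies half behind the arm.

```bash
python3 - <<'E'
from h import *
np.set_printoptions(precision=4,suppress=True)
m=camrig.camera_model('scene');d=np.load('pics/scene0d.npy');W=cloud(m,d)
# door: region left of edge
poly=np.array([[359,200],[405,212],[396,262],[357,248]])
M=np.zeros((480,640),np.uint8);cv2.fillPoly(M,[poly],1)
P=W[(M>0)];P=P[np.isfinite(P[:,0])&(P[:,2]>.02)&(P[:,2]<.19)]
best=(0,)
rng=np.random.default_rng(0)
for _ in range(800):
    a=P[rng.choice(len(P),2,0)];t=a[1,:2]-a[0,:2];L=np.linalg.norm(t)
    if L<.03: continue
    n=np.array([-t[1],t[0]])/L;c=n@a[0,:2];k=(abs(P[:,:2]@n-c)<.003).sum()
    if k>best[0]: best=(k,n,c)
k,n,c=best
I=P[abs(P[:,:2]@n-c)<.004]
mu=I[:,:2].mean(0);U,S,V=np.linalg.svd(I[:,:2]-mu,full_matrices=False);t=V[0];t*=np.sign(t[1]);n=np.array([t[1],-t[0]])
print(len(P),k,'mu',mu,'t',t,'n',n,'yaw',np.arctan2(n[1],n[0]), 'spread',S[1]/np.sqrt(len(I)))
q=(W[:,:,:2]-mu)@n; s=(W[:,:,:2]-mu)@t
sel=(abs(q)<.005)&(W[...,2]>.02)&(W[...,2]<.19)
print('extent along leaf',np.nanpercentile(s[sel],[0.5,2,98,99.5]))
# handle pixels: in front
h=(q<-.03)&(q>-.06)&(abs(s)<.1)&(W[...,2]>.1)&(W[...,2]<.2)
print('handle',h.sum(),W[h].mean(0) if h.any() else 0, q[h].mean(), np.percentile(s[h],[2,50,98]))
top=(W[...,2]>.195)&(W[...,2]<.215)&(abs(s)<.09)&(q>-.01)&(q<.25)
print('top',top.sum(),np.percentile(s[top],[1,99]),np.percentile(q[top],[1,99]))
# rack
r=(W[...,0]>.42)&(W[...,0]<.65)&(W[...,1]>-.1)&(W[...,1]<.12)&(W[...,2]>.02)&(W[...,2]<.12)
v,u=np.nonzero(r);print('rack',r.sum(),u.min(),u.max(),v.min(),v.max(),np.nanmin(W[r],0),np.nanmax(W[r],0))
E
```

```text
2046 1149 mu [ 0.4545 -0.2877] t [0.8141 0.5807] n [ 0.5807 -0.8141] yaw -0.9511620803840871 spread 0.0018400235401188434
extent along leaf [-0.077  -0.0712  0.3449  0.3552]
handle 131 [ 0.4406 -0.2437  0.172 ] -0.043862692653440345 [-0.0265  0.0146  0.0573]
top 718 [-0.0722  0.0713] [-0.0004  0.102 ]
rack 1870 227 286 219 290 [ 0.4542 -0.034   0.02  ] [0.6345 0.1199 0.12  ]
```

Emit:
jog_arm:
  segments:
    - [[0.027, -0.0235, -0.019, 0, 1], [0.027, -0.0235, -0.019, 0, 1], [0.027, -0.0235, -0.019, 0, 1], [0.027, -0.0235, -0.019, 0, 1], [0.027, -0.0235, -0.019, 0, 1], [0.027, -0.0235, -0.019, 0, 1], [0.027, -0.0235, -0.019, 0, 1], [0.027, -0.0235, -0.019, 0, 1], [0.027, -0.0235, -0.019, 0, 1], [0.027, -0.0235, -0.019, 0, 1]]

```text
time: 0.93
tcp_pos: [0.3683, -0.2284, 0.4362]
ee_rot: [-0.0, 0.986, 0.169, 0.0]
force: [1.2, -0.1, 0.6]
finger_gap: 1.0
grasp_force: 0.0
```

Emit:
jog_arm:
  segments:
    - [[0.027, -0.0235, -0.01, 0, 1], [0.027, -0.0235, -0.01, 0, 1], [0, 0, 0, 0, 1], [0, 0, 0, 0, 1]]

```text
time: 1.27
tcp_pos: [0.404, -0.1664, 0.4556]
ee_rot: [0.0, 0.985, 0.171, 0.0]
force: [0.1, -0.1, 0.8]
finger_gap: 1.001
grasp_force: 0.0
```

```bash
python3 - <<'E'
from h import *
m=camrig.camera_model('wrist');p,d=camrig.read_camera('wrist');cv2.imwrite('pics/w1.png',p[...,::-1]);np.savez('pics/w1.npz',d=d,**m)
print(m,sensors.read_state()['tcp_pos'])
E
```

```text
{'fx': 400.87688384159605, 'fy': 400.87688384159605, 'cx': 316.44057465622524, 'cy': 238.07308323759187, 'R': array([[ 0.33762314, -0.94127991,  0.00165601],
       [-0.89464958, -0.32034966,  0.31141328],
       [-0.29259656, -0.10662188, -0.95027313]]), 't': array([-0.29241922,  0.20274852,  0.6809371 ])} [ 0.40349136 -0.16740425  0.45503819]
```

View pics/w1.png

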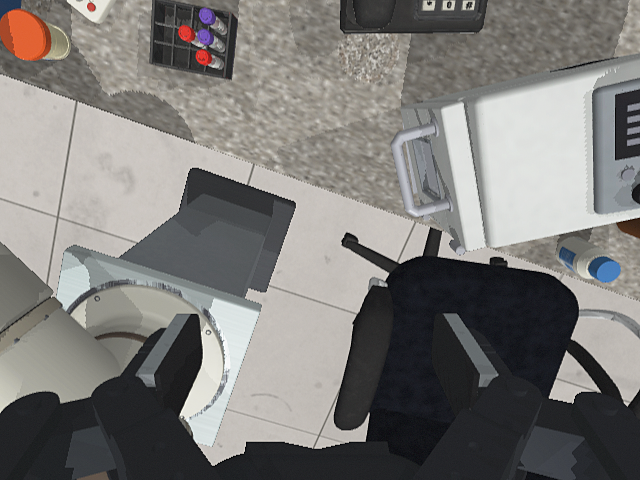

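The wrist view shows the whole rack at (193,38), with its tubes clustered on the right half at (205,38). It also shows the handle at (408,170), the cabinet's top and front edge from (440,105) to (470,245), and the worktop edge running from (0,75) to (430,220).

```bash
python3 - <<'E'
from h import *
np.set_printoptions(precision=4,suppress=True)
z=np.load('pics/w1.npz');m={k:z[k] for k in z};d=z['d'];W=cloud(m,d);p=cv2.imread('pics/w1.png')
for q in [(0,75),(190,143),(320,183),(425,220)]: print('edge',plane(m,*q,0))
for n,q,h in [('topFL',(442,104),.198),('topFR',(472,250),.198),('h1',(395,133),.172),('h2',(412,215),.172),('hmid',(402,172),.172)]: print(n,plane(m,*q,h), W[q[1],q[0]])
for n,q in [('tl',(155,0)),('tr',(238,10)),('br',(233,80)),('bl',(150,65))]: print(n,plane(m,*q,.04),W[min(q[1]+2,479),q[0]])
r=(W[...,0]>.4)&(W[...,0]<.65)&(W[...,1]>-.1)&(W[...,1]<.14)&(W[...,2]>.028)&(W[...,2]<.048)
r=r.astype(np.uint8);n,l,s,c=cv2.connectedComponentsWithStats(r);i=1+s[1:,4].argmax()
pts=W[l==i][:,:2].astype(np.float32);R=cv2.minAreaRect(pts*1000);print(s[i],R,cv2.boxPoints(R))
t=(W[...,2]>.075)&(W[...,2]<.1)&(W[...,0]>.4)&(W[...,0]<.65)&(W[...,1]>-.1)&(W[...,1]<.14);print('caps',W[t].min(0),W[t].max(0))
cv2.imwrite('pics/w1c.png',cv2.resize(p[0:90,120:270],None,fx=5,fy=5,interpolation=2))
E
```

```text
edge [0.3736 0.2779 0.    ]
edge [0.3728 0.0142 0.    ]
edge [ 0.3813 -0.1795  0.    ]
edge [ 0.3818 -0.3481  0.    ]
topFL [ 0.5206 -0.2456  0.198 ] [ 0.5235 -0.2534  0.1702]
topFR [ 0.402  -0.3355  0.198 ] [ 0.4019 -0.3357  0.1976]
h1 [ 0.4826 -0.2205  0.172 ] [ 0.4839 -0.2547  0.0018]
h2 [ 0.4109 -0.2709  0.172 ] [ 0.4112 -0.2704  0.1735]
hmid [ 0.4493 -0.2426  0.172 ] [ 0.4496 -0.2415  0.1764]
tl [0.5286 0.0841 0.04  ] [0.5267 0.0844 0.038 ]
tr [ 0.5519 -0.0123  0.04  ] [ 0.5552 -0.0035 -0.001 ]
br [ 0.4742 -0.0283  0.04  ] [ 0.4714 -0.0214  0.0021]
bl [0.456  0.0742 0.04  ] [0.4519 0.0892 0.0002]
[ 149    0   85   79 1798] ((501.9432678222656, 35.0684700012207), (75.11231231689453, 96.68788146972656), 9.508492469787598) [[456.917   76.5442]
 [472.8892 -18.8153]
 [546.9695  -6.4072]
 [530.9973  88.9523]]
caps [ 0.4789 -0.0073  0.0785] [0.5355 0.0319 0.0968]
```

View pics/w1c.png

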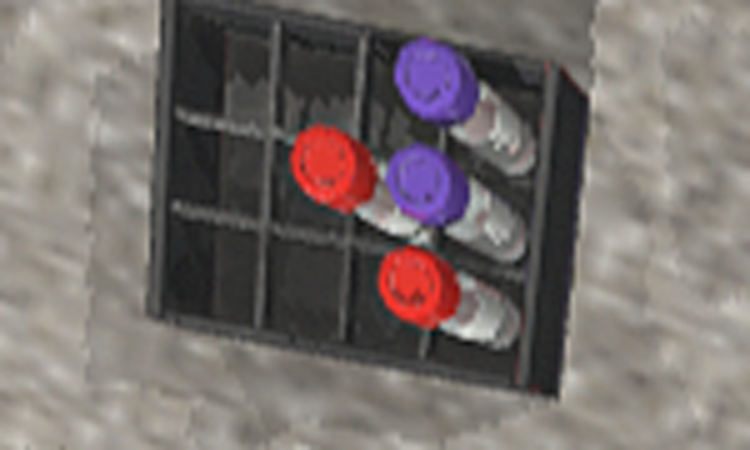

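The crop shows the four capped tubes in the two right-hand columns of the rack. The left two columns are empty, so that end can be gripped. Next I open the door, starting by turning and going over the handle.

Emit:
jog_arm:
  segments:
    - [[0, 0, 0.03, -0.0967, 0.4], [0, 0, 0.03, -0.0967, 0.4], [0, 0, 0.03, -0.0967, 0.4], [-0.005, 0.029, 0.028, 0, 0.4], [-0.005, 0.029, 0.028, 0, 0.4], [-0.004, 0.029, 0.028, 0, 0.4], [0, 0, 0, 0, 0.4], [0, 0, 0, 0, 0.4]]

```text
time: 1.98
tcp_pos: [0.4422, -0.2479, 0.2788]
ee_rot: [-0.002, 0.951, 0.309, -0.001]
force: [0.5, 0.5, 0.8]
finger_gap: 0.398
grasp_force: 0.0
```

```bash
python3 - <<'E'
from h import *
np.set_printoptions(precision=4,suppress=True)
s=sensors.read_state();m=camrig.camera_model('wrist');p,d=camrig.read_camera('wrist');cv2.imwrite('pics/w2.png',p[...,::-1]);np.savez('pics/w2.npz',d=d,**m)
W=cloud(m,d)
T=s['tcp_pos'];q=s['ee_rot'];a=2*np.arctan2(q[2],q[1]);print(T,'yawY',a-np.pi/2)
D=(W[...,2]>.193)&(W[...,2]<.203)&(np.hypot(W[...,0]-.46,W[...,1]+.29)<.12)
r=cv2.minAreaRect((W[D][:,:2]*1000).astype(np.float32));print(D.sum(),r,cv2.boxPoints(r))
C=(W[...,2]>.2035)&(W[...,2]<.209)&(np.hypot(W[...,0]-.5,W[...,1]+.35)<.2)
r=cv2.minAreaRect((W[C][:,:2]*1000).astype(np.float32));print(C.sum(),r,cv2.boxPoints(r))
H=(W[...,2]>.155)&(W[...,2]<.185)&(np.hypot(W[...,0]-.44,W[...,1]+.245)<.06)
n=np.array([.585,-.811]);H&=(W[...,:2]-[.4545,-.2877])@n<-.033
r=cv2.minAreaRect((W[H][:,:2]*1000).astype(np.float32));print(H.sum(),r,cv2.boxPoints(r))
E
```

```text
[ 0.4422 -0.2479  0.2788] yawY -0.9429985196213917
10521 ((497.103759765625, -292.0264892578125), (148.0633544921875, 89.6193618774414), 3.5768234729766846) [[ 420.4208 -251.9227]
 [ 426.0118 -341.3675]
 [ 573.7867 -332.1303]
 [ 568.1957 -242.6855]]
41135 ((508.60528564453125, -365.9069519042969), (147.0054473876953, 132.96505737304688), 32.999664306640625) [[ 410.7518 -350.1819]
 [ 483.1692 -461.6962]
 [ 606.4587 -381.632 ]
 [ 534.0414 -270.1177]]
2452 ((446.15460205078125, -245.22796630859375), (89.19548797607422, 12.366086959838867), 35.64040756225586) [[ 406.3076 -266.19  ]
 [ 413.5133 -276.2398]
 [ 486.0016 -224.2659]
 [ 478.7959 -214.2161]]
```

View pics/w2.png

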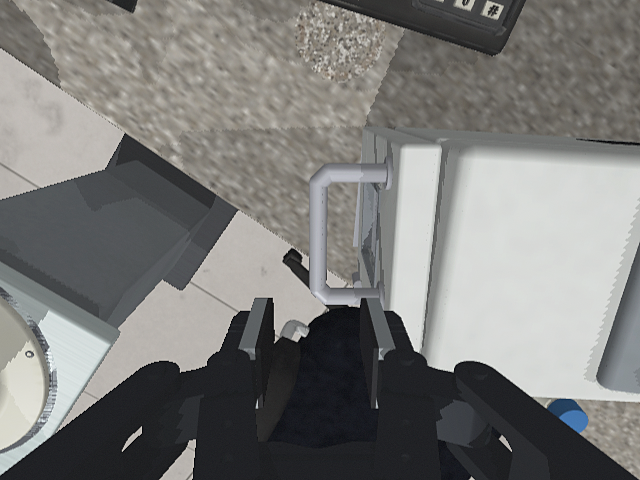

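The image shows the handle bar centred between the jaws at column 318, with both fingers clear of it. The cabinet yaw is −0.995 and the door is about 0.046 open. The hinge, about (0.4035,−0.340), agrees with the handle position.

Emit:
jog_arm:
  segments:
    - [[0.0048, 0, 0.028, 0, 0.4], [0, 0, 0.028, 0, 0.4], [0, 0, 0.028, 0, 0.4], [0, 0, 0.028, 0, 0.4], [0, 0, 0, 0, 0.4], [0, 0, 0, 0, 0.0], [0, 0, 0, 0, 0.0], [0, 0, 0, 0, 0.0], [0, 0, 0, 0, 0.0]]

```text
time: 2.78
tcp_pos: [0.4473, -0.2438, 0.1707]
ee_rot: [0.001, 0.951, 0.31, 0.0]
force: [-2.8, -0.3, 7.4]
finger_gap: 0.103
grasp_force: 58.8
```

Emit:
jog_arm:
  segments:
    - [[-0.0028, -0.0044, 0, -0.05, 0], [-0.0057, -0.0087, 0, -0.1, 0], [-0.0057, -0.0087, 0, -0.1, 0], [-0.0057, -0.0087, 0, -0.1, 0], [-0.0057, -0.0087, 0, -0.1, 0], [-0.0057, -0.0087, 0, -0.1, 0], [-0.0057, -0.0087, 0, -0.1, 0], [-0.0057, -0.0087, 0, -0.1, 0]]

```text
time: 3.45
tcp_pos: [0.3705, -0.2393, 0.1707]
ee_rot: [-0.001, 0.769, 0.639, 0.001]
force: [-5.3, 17.6, 18.2]
finger_gap: 0.103
grasp_force: 61.2
```

Emit:
jog_arm:
  segments:
    - [[-0.0057, -0.0087, 0, -0.1, 0], [-0.0057, -0.0087, 0, -0.1, 0], [-0.0057, -0.0087, 0, -0.1, 0], [-0.0057, -0.0087, 0, -0.1, 0], [-0.0057, -0.0087, 0, -0.1, 0], [-0.0057, -0.0087, 0, -0.1, 0], [-0.0057, -0.0087, 0, -0.1, 0], [-0.0057, -0.0087, 0, -0.1, 0], [-0.0028, -0.0044, 0, -0.05, 0], [0, 0, 0, 0, 0]]

```text
time: 4.28
tcp_pos: [0.3045, -0.2997, 0.1706]
ee_rot: [-0.005, 0.439, 0.899, -0.001]
force: [-56.7, 21.3, 38.3]
finger_gap: 0.104
grasp_force: 63.0
```

Emit:
jog_arm:
  segments:
    - [[0, 0, 0, 0, 0.4], [0, 0, 0, 0, 0.4], [0, 0, 0, 0, 0.4], [0, 0, -0.03, 0, 0.4], [0, 0, -0.04, 0, 0.4], [0, 0, -0.04, 0, 0.4], [0, 0, -0.04, 0, 0.4], [0, 0, 0, 0, 0.4]]

```text
time: 4.95
tcp_pos: [0.3101, -0.3013, 0.3268]
ee_rot: [0.004, 0.44, 0.898, -0.002]
force: [0.9, -0.4, 1.6]
finger_gap: 0.396
grasp_force: 0.0
```

```bash
python3 - <<'E'
from h import *
np.set_printoptions(precision=4,suppress=True)
s=sensors.read_state();m=camrig.camera_model('wrist');p,d=camrig.read_camera('wrist');cv2.imwrite('pics/w3.png',p[...,::-1]);np.savez('pics/w3.npz',d=d,**m)
W=cloud(m,d);T=s['tcp_pos'];q=s['ee_rot'];print(T,'yawY',2*np.arctan2(q[2],q[1])-np.pi/2)
D=(W[...,2]>.193)&(W[...,2]<.203)&(np.hypot(W[...,0]-.36,W[...,1]+.27)<.12)
r=cv2.minAreaRect((W[D][:,:2]*1000).astype(np.float32));print(D.sum(),r,cv2.boxPoints(r))
E
```

```text
[ 0.3101 -0.3013  0.3268] yawY 0.6605057247006667
5865 ((378.73626708984375, -286.16619873046875), (60.34174346923828, 184.44558715820312), 58.65117263793945) [[ 284.2802 -263.9539]
 [ 441.7997 -359.9112]
 [ 473.1923 -308.3784]
 [ 315.6729 -212.4212]]
```

View pics/w3.png

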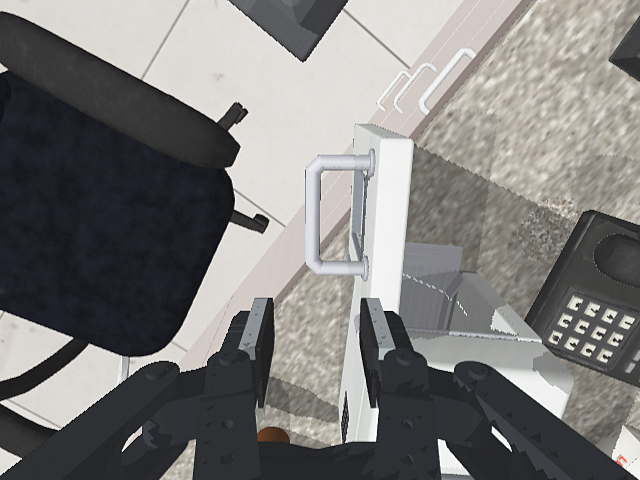

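The door is open to about 1.6 rad, with the leaf edge running from (413,138) to (400,330) and the handle free at (320,215). Next I go over the rack's empty end.

Emit:
jog_arm:
  segments:
    - [[0, 0, 0, 0.1235, 1], [0, 0, 0, 0.1235, 1], [0, 0, 0, 0.1235, 1], [0, 0, 0, 0.1235, 1], [0.031, 0.0223, 0.006, 0, 1], [0.031, 0.0223, 0.006, 0, 1], [0.031, 0.0223, 0.006, 0, 1], [0.031, 0.0223, 0.006, 0, 1], [0.031, 0.0223, 0.006, 0, 1], [0.031, 0.0223, 0.006, 0, 1]]

```text
time: 5.83
tcp_pos: [0.4105, -0.0927, 0.2825]
ee_rot: [-0.0, 0.646, 0.763, 0.0]
force: [0.8, -0.8, -0.1]
finger_gap: 0.997
grasp_force: 0.0
```

Emit:
jog_arm:
  segments:
    - [[0.031, 0.0223, 0.01, 0, 1], [0.031, 0.0223, 0.01, 0, 1], [0.031, 0.0223, 0.01, 0, 1], [0.031, 0.0223, 0.01, 0, 1], [0.031, 0.0223, 0.01, 0, 1], [0, 0, 0, 0, 1], [0, 0, 0, 0, 1]]

```text
time: 6.42
tcp_pos: [0.4944, 0.0783, 0.2317]
ee_rot: [-0.001, 0.645, 0.764, -0.001]
force: [-0.5, 0.0, -0.7]
finger_gap: 1.0
grasp_force: 0.0
```

```bash
python3 - <<'E'
from h import *
np.set_printoptions(precision=4,suppress=True)
s=sensors.read_state();m=camrig.camera_model('wrist');p,d=camrig.read_camera('wrist');cv2.imwrite('pics/w4.png',p[...,::-1]);np.savez('pics/w4.npz',d=d,**m)
W=cloud(m,d);T=s['tcp_pos'];q=s['ee_rot'];print(T,'yawY',2*np.arctan2(q[2],q[1])-np.pi/2)
k=(np.hypot(W[...,0]-.502,W[...,1]-.035)<.075)&(W[...,2]>.03)&(W[...,2]<.046)
r=cv2.minAreaRect((W[k][:,:2]*1000).astype(np.float32));print(k.sum(),r,cv2.boxPoints(r),np.median(W[k][:,2]))
t=(np.hypot(W[...,0]-.502,W[...,1]-.035)<.075)&(W[...,2]>.07);print('caps',W[t].min(0) if t.any() else 0,W[t].max(0) if t.any() else 0)
E
```

```text
[0.4944 0.0783 0.2317] yawY 0.16952056178057928
3517 ((502.3705139160156, 35.97168731689453), (75.12779998779297, 95.6364974975586), 9.477591514587402) [[457.4455  76.9519]
 [473.1932 -17.3792]
 [547.2955  -5.0085]
 [531.5479  89.3226]] 0.03854862867210833
caps [ 0.4328 -0.0063  0.07  ] [0.559  0.1045 0.3073]
```

View pics/w4.png

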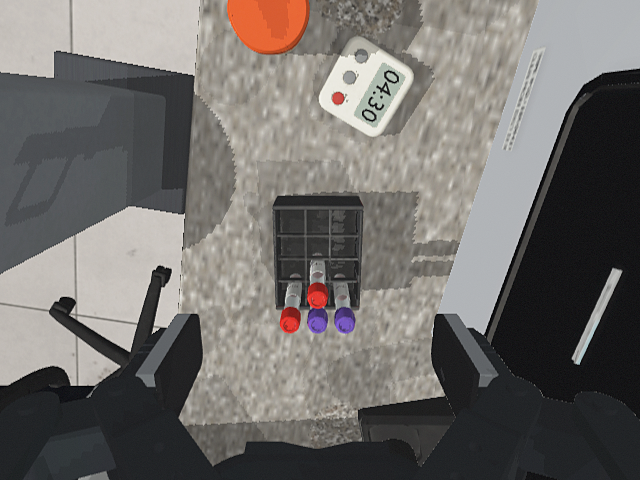

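The rack shows at (318,250) with its empty end toward the camera and its caps lying to the far side. The two views agree on its pose to 1 mm, so I descend and grip.

Emit:
jog_arm:
  segments:
    - [[-0.001, 0.001, 0.038, 0, 1], [0, 0, 0.038, 0, 1], [0, 0, 0.038, 0, 1], [0, 0, 0.036, 0, 1], [0, 0, 0.03, 0, 1], [0, 0, 0.02, 0, 1], [0, 0, 0.01, 0, 1], [0, 0, 0, 0, 1]]

```text
time: 7.13
tcp_pos: [0.4948, 0.0748, 0.0219]
ee_rot: [-0.001, 0.647, 0.763, -0.001]
force: [0.2, 0.4, -1.1]
finger_gap: 0.999
grasp_force: 0.0
```

Emit:
jog_arm:
  segments:
    - [[0, 0, 0, 0, 0], [0, 0, 0, 0, 0], [0, 0, 0, 0, 0], [0, 0, 0, 0, 0], [0, 0, 0, 0, 0]]

```text
time: 7.55
tcp_pos: [0.4967, 0.0755, 0.0249]
ee_rot: [0.001, 0.646, 0.763, 0.001]
force: [-1.4, -1.2, 9.6]
finger_gap: 0.861
grasp_force: 71.5
```

Emit:
jog_arm:
  segments:
    - [[0, 0, -0.007, 0, 0], [0, 0, -0.007, 0, 0], [0, 0, -0.006, -0.1025, 0], [0, 0, -0.005, -0.1025, 0], [0, 0, 0, -0.1025, 0], [0, 0, 0, -0.1025, 0], [0, 0, 0, 0, 0]]

```text
time: 8.13
tcp_pos: [0.4961, 0.0757, 0.0493]
ee_rot: [0.0, 0.475, 0.88, 0.0]
force: [-0.4, 0.5, -2.3]
finger_gap: 0.862
grasp_force: 70.8
```

Emit:
jog_arm:
  segments:
    - [[-0.007, -0.0115, 0, 0, 0], [-0.0139, -0.023, 0, 0, 0], [-0.0139, -0.023, 0, 0, 0], [-0.0139, -0.023, 0, 0, 0], [-0.0139, -0.023, 0, 0, 0], [-0.0139, -0.023, 0, 0, 0], [-0.0139, -0.023, 0, 0, 0], [-0.0139, -0.023, 0, 0, 0], [-0.0139, -0.023, 0, 0, 0], [-0.0139, -0.023, 0, 0, 0]]

```text
time: 8.97
tcp_pos: [0.3835, -0.1554, 0.0488]
ee_rot: [0.0, 0.479, 0.878, -0.0]
force: [-0.1, -0.5, -1.8]
finger_gap: 0.863
grasp_force: 70.8
```

Emit:
jog_arm:
  segments:
    - [[-0.007, -0.0115, 0, 0, 0], [0, 0, 0, 0, 0], [0, 0, 0, 0, 0]]

```text
time: 9.22
tcp_pos: [0.3782, -0.1669, 0.0486]
ee_rot: [0.0, 0.479, 0.878, 0.0]
force: [-0.0, 0.1, -2.1]
finger_gap: 0.863
grasp_force: 71.0
```

```bash
python3 - <<'E'
from h import *
np.set_printoptions(precision=4,suppress=True)
s=sensors.read_state();T=np.array(s['tcp_pos']);q=s['ee_rot'];a=2*np.arctan2(q[2],q[1])-np.pi/2;print(T,'yawY',a)
F=np.array([.4716,-.3089]);n=np.array([.545,-.839]);t=np.array([.839,.545])
print('q,s',(T[:2]-F)@n,(T[:2]-F)@t)
p,d=camrig.read_camera('wrist');a=p
p2,d=camrig.read_camera('scene');cv2.imwrite('pics/s5.png',np.hstack([cv2.resize(p,(400,300)),cv2.resize(p2[170:290,330:490],(400,300))])[...,::-1])
m=camrig.camera_model('scene');np.savez('pics/s5.npz',d=d,**m)
E
```

```text
[ 0.3782 -0.1669  0.0486] yawY 0.5711783503087418
q,s -0.17003544999288023 -0.0009547170011083269
```

View pics/s5.png

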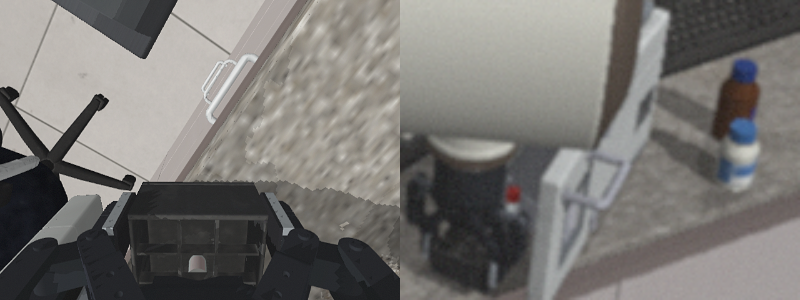

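Left half: the rack is held level in the jaws, with the door leaf just clear on the left. Right half: the door is open with the arm inside its swing, and the bottle and jar are unmoved. Now I move it into the mouth.

Emit:
jog_arm:
  segments:
    - [[0, 0.002, 0.009, 0, 0], [0, 0, 0.008, 0, 0], [-0.01, 0, 0, 0, 0], [-0.018, 0, 0, 0, 0], [-0.018, 0, 0, 0, 0], [-0.018, 0, 0, 0, 0], [-0.018, 0, 0, 0, 0], [-0.018, 0, 0, 0, 0], [0, 0, 0, 0, 0]]

```text
time: 10.07
tcp_pos: [0.4367, -0.2516, 0.0309]
ee_rot: [0.0, 0.477, 0.879, -0.0]
force: [0.2, -0.2, -2.2]
finger_gap: 0.863
grasp_force: 71.0
```

Emit:
jog_arm:
  segments:
    - [[0, 0, 0.003, 0, 0], [0, 0, 0, 0, 0], [0, 0, 0, 0, 0.93], [0, 0, 0, 0, 1], [0, 0, 0, 0, 1], [0, 0, 0, 0, 1]]

```text
time: 10.57
tcp_pos: [0.4348, -0.2488, 0.0285]
ee_rot: [0.0, 0.477, 0.879, 0.0]
force: [-0.2, 0.2, 0.4]
finger_gap: 1.002
grasp_force: 0.0
```

Emit:
jog_arm:
  segments:
    - [[0, 0, -0.012, 0, 1], [0, 0, -0.037, 0, 1], [0, 0, -0.04, 0, 1], [0, 0, -0.04, 0, 1], [0, 0, -0.04, 0, 1], [0, 0, -0.04, 0, 1], [0.028, 0, 0, 0, 1], [0.028, 0, 0, 0, 1], [0.028, 0, 0, 0, 1], [0, 0, 0, 0, 1]]

```text
time: 11.4
tcp_pos: [0.3872, -0.1756, 0.2379]
ee_rot: [0.0, 0.477, 0.879, 0.0]
force: [-0.6, -0.1, 0.5]
finger_gap: 1.003
grasp_force: 0.0
```

```bash
python3 - <<'E'
from h import *
np.set_printoptions(precision=4,suppress=True)
m=camrig.camera_model('wrist');p,d=camrig.read_camera('wrist');cv2.imwrite('pics/w6.png',p[...,::-1]);np.savez('pics/w6.npz',d=d,**m)
W=cloud(m,d);F=np.array([.4716,-.3089]);n=np.array([.545,-.839]);t=np.array([.839,.545])
Q=(W[...,:2]-F)@n;S=(W[...,:2]-F)@t;Z=W[...,2];k=(abs(S)<.055)&(Q>-.1)&(Q<.02)&(Z>.034)&(Z<.048)
print(k.sum(),'q',np.percentile(Q[k],[1,99]),'s',np.percentile(S[k],[1,99]))
r=cv2.minAreaRect(np.c_[Q[k],S[k]].astype(np.float32)*1000);print(r,sensors.read_state()['tcp_pos'])
E
```

```text
3158 q [-0.0798  0.0153] s [-0.0522  0.0525]
((-30.39413070678711, -0.1842041015625), (100.15542602539062, 109.82868957519531), 0.2764365077018738) [ 0.3883 -0.1771  0.2379]
```

View pics/w6.png

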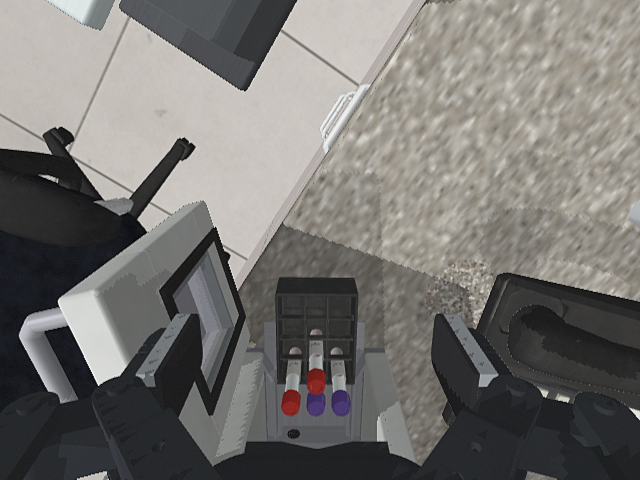

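The rack stands upright, its leading end inside the mouth, and is centred: rack columns 277–357, side walls 264–372. Its trailing end is at q = −80 mm. Next I turn the tool a quarter, go down behind it and push with the back of the open front finger.

Emit:
jog_arm:
  segments:
    - [[0, 0, 0, 0.1205, 1], [0, 0, 0, 0.1205, 1], [0, 0, 0, 0.1205, 1], [0, 0, 0, 0.1205, 1], [0, 0, 0, 0.1205, 1], [0, 0, 0, 0.1205, 1], [0, 0, 0, 0.1205, 1], [0, 0, 0, 0.1205, 1], [0, 0, 0, 0.1205, 1], [0, 0, 0, 0.1205, 1]]

```text
time: 12.28
tcp_pos: [0.3893, -0.179, 0.2372]
ee_rot: [-0.0, 0.893, 0.451, -0.0]
force: [0.8, -0.8, -0.3]
finger_gap: 1.0
grasp_force: 0.0
```

Emit:
jog_arm:
  segments:
    - [[0, 0, 0, 0.1205, 1], [0, 0, 0, 0.1205, 1], [0, 0, 0, 0.1205, 1], [-0.002, 0, 0.03, 0, 1], [0, 0, 0.04, 0, 1], [0, 0, 0.04, 0, 1], [0, 0, 0.04, 0, 1], [0, 0, 0.03, 0, 1], [0, 0, 0.02, 0, 1], [0, 0, 0.012, 0, 1]]

```text
time: 13.12
tcp_pos: [0.3865, -0.1793, 0.0227]
ee_rot: [-0.001, 0.958, 0.286, -0.001]
force: [-0.4, 0.7, -0.1]
finger_gap: 1.001
grasp_force: 0.0
```

```bash
python3 - <<'E'
from h import *
s=sensors.read_state();T=np.array(s['tcp_pos']);q=s['ee_rot'];print(T,'yawY',2*np.arctan2(q[2],q[1])-np.pi/2,s['force'])
F=np.array([.4716,-.3089]);n=np.array([.545,-.839]);t=np.array([.839,.545]);print('q,s',(T[:2]-F)@n,(T[:2]-F)@t)
E
```

```text
[ 0.38654947 -0.17934602  0.0226697 ] yawY -0.990567524710222 [-0.4128041   0.65512777 -0.05333639]
q,s -0.1550483255864654 -0.0007504799963247781
```

Emit:
jog_arm:
  segments:
    - [[0, 0.01, 0, 0, 1], [0, 0.01, 0, 0, 1], [0, 0.01, 0, 0, 1], [0, 0.01, 0, 0, 1], [0, 0.01, 0, 0, 1], [0, 0.01, 0, 0, 1]]

```text
time: 13.62
tcp_pos: [0.4212, -0.2311, 0.026]
ee_rot: [0.0, 0.958, 0.286, 0.0]
force: [-0.5, 0.7, 1.3]
finger_gap: 1.0
grasp_force: 0.3
```

Emit:
jog_arm:
  segments:
    - [[0, 0.008, 0, 0, 1], [0, 0.008, 0, 0, 1], [0, 0.008, 0, 0, 1], [0, 0.005, 0, 0, 1], [0, 0.003, 0, 0, 1]]

```text
time: 14.03
tcp_pos: [0.4383, -0.2573, 0.0254]
ee_rot: [-0.0, 0.958, 0.286, 0.0]
force: [-3.2, 4.5, 4.7]
finger_gap: 1.003
grasp_force: 2.8
```

Emit:
jog_arm:
  segments:
    - [[0, 0.003, 0, 0, 1], [0, 0.003, 0, 0, 1]]

```text
time: 14.2
tcp_pos: [0.4411, -0.2617, 0.0254]
ee_rot: [-0.0, 0.958, 0.286, -0.0]
force: [-6.3, 4.9, 5.5]
finger_gap: 1.002
grasp_force: 3.7
```

Emit:
jog_arm:
  segments:
    - [[0, 0.002, 0, 0, 1], [0, 0.002, 0, 0, 1], [0, 0, 0, 0, 1]]

```text
time: 14.45
tcp_pos: [0.4434, -0.2652, 0.0254]
ee_rot: [-0.0, 0.958, 0.286, -0.0]
force: [-2.1, 1.8, 1.7]
finger_gap: 1.002
grasp_force: 1.2
```

Emit:
jog_arm:
  segments:
    - [[0, 0.002, 0, 0, 1], [0, 0.002, 0, 0, 1], [0, 0, 0, 0, 1]]

```text
time: 14.7
tcp_pos: [0.4452, -0.2679, 0.0253]
ee_rot: [-0.001, 0.958, 0.286, -0.0]
force: [-7.3, 6.6, 4.5]
finger_gap: 0.998
grasp_force: 5.1
```

Emit:
jog_arm:
  segments:
    - [[0, 0.002, 0, 0, 1], [0, 0, 0, 0, 1]]

```text
time: 14.87
tcp_pos: [0.4453, -0.268, 0.0253]
ee_rot: [-0.003, 0.958, 0.286, -0.001]
force: [-19.4, 24.0, 22.1]
finger_gap: 0.998
grasp_force: 15.9
```

Emit:
jog_arm:
  segments:
    - [[0, 0.002, 0, 0, 1], [0, 0, 0, 0, 1]]

```text
time: 15.03
tcp_pos: [0.4454, -0.2682, 0.0253]
ee_rot: [-0.004, 0.958, 0.286, -0.002]
force: [-33.2, 41.4, 38.3]
finger_gap: 1.002
grasp_force: 26.8
```

Emit:
jog_arm:
  segments:
    - [[0, 0.002, 0, 0, 1], [0, 0, 0, 0, 1]]

```text
time: 15.2
tcp_pos: [0.4454, -0.2683, 0.0253]
ee_rot: [-0.006, 0.958, 0.287, -0.003]
force: [-47.0, 59.0, 53.9]
finger_gap: 0.997
grasp_force: 36.6
```

Emit:
jog_arm:
  segments:
    - [[0, -0.008, 0, 0, 1], [0, -0.01, 0, 0, 1], [0, -0.03, 0, 0, 1], [0, -0.04, 0, 0, 1], [0, -0.03, 0, 0, 1], [0, 0, -0.035, 0, 1], [0, 0, -0.035, 0, 1], [0, 0, 0, 0, 1], [0, 0, 0, 0, 1]]

```text
time: 15.95
tcp_pos: [0.3851, -0.1752, 0.0972]
ee_rot: [0.002, 0.958, 0.286, 0.001]
force: [-0.2, -0.3, -0.7]
finger_gap: 1.0
grasp_force: 0.0
```

```bash
python3 - <<'E'
from h import *
np.set_printoptions(precision=4,suppress=True)
m=camrig.camera_model('wrist');p,d=camrig.read_camera('wrist');cv2.imwrite('pics/w7.png',p[...,::-1])
W=cloud(m,d);F=np.array([.4716,-.3089]);n=np.array([.545,-.839]);t=np.array([.839,.545])
Q=(W[...,:2]-F)@n;S=(W[...,:2]-F)@t;Z=W[...,2];k=(abs(S)<.034)&(Q>-.06)&(Q<.06)&(Z>.01)&(Z<.045)
print(k.sum(),'q',np.percentile(Q[k],[1,5,50]) if k.any() else 0, sensors.read_state()['tcp_pos'])
for s in (-.03,-.015,0,.015,.03):
    j=k&(abs(S-s)<.006)
    if j.any(): print(s,np.percentile(Q[j],[2,10]),np.percentile(S[j],50))
E
```

```text
4586 q [0.0052 0.0056 0.0064] [ 0.3844 -0.1748  0.0958]
-0.03 [0.0053 0.0057] -0.028900303116924337
-0.015 [0.0053 0.0056] -0.015209071451417377
0 [0.0054 0.0058] -0.00011262190159143662
0.015 [0.0055 0.0059] 0.01477228365332087
0.03 [0.0056 0.0059] 0.028807506244867737
```

View pics/w7.png

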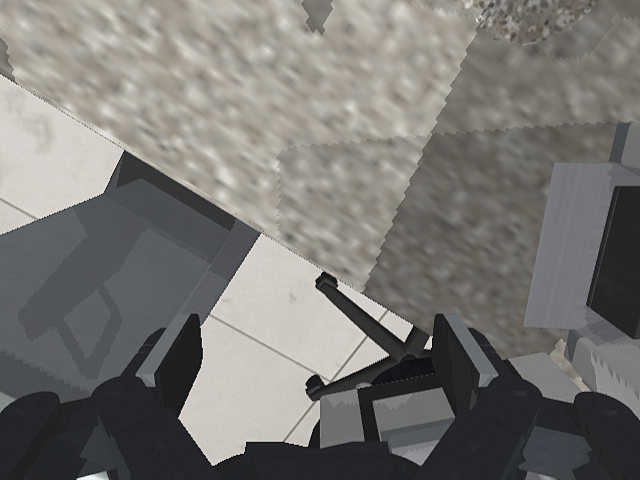

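The mouth is at the right. By depth the rack's trailing face is 5.5 to 6 mm inside the front plane and square to it, so it is home. Back to the handle.

Emit:
jog_arm:
  segments:
    - [[0, 0, -0.04, 0, 1], [0, 0, -0.04, 0, 0.4], [0, 0, -0.04, -0.125, 0.4], [0, 0, -0.04, -0.125, 0.4], [0, 0, -0.04, -0.125, 0.4], [0, 0, 0, -0.125, 0.4], [0, 0, 0, -0.125, 0.4], [0, 0, 0, -0.125, 0.4], [0, 0, 0, -0.125, 0.4], [0, 0, 0, -0.125, 0.4]]

```text
time: 16.83
tcp_pos: [0.3842, -0.1748, 0.294]
ee_rot: [-0.001, 0.702, 0.713, -0.0]
force: [-0.1, 0.5, -0.3]
finger_gap: 0.398
grasp_force: 0.0
```

Emit:
jog_arm:
  segments:
    - [[0, 0, 0, -0.125, 0.4], [0, 0, 0, -0.125, 0.4], [0, 0, 0, -0.125, 0.4], [0, 0, 0, -0.125, 0.4], [0, 0, 0, -0.125, 0.4], [-0.0128, -0.0345, 0, -0.025, 0.4], [-0.0128, -0.0345, 0, 0, 0.4], [-0.0128, -0.0345, 0, 0, 0.4], [-0.0128, -0.0345, 0, 0, 0.4], [0, 0, 0, 0, 0.4]]

```text
time: 17.67
tcp_pos: [0.3028, -0.3034, 0.2936]
ee_rot: [-0.001, 0.442, 0.897, -0.0]
force: [1.4, 1.2, -1.2]
finger_gap: 0.403
grasp_force: 0.0
```

Emit:
jog_arm:
  segments:
    - [[0, 0, 0, 0, 0.4]]

```text
time: 17.75
tcp_pos: [0.3047, -0.3006, 0.2939]
ee_rot: [-0.001, 0.442, 0.897, 0.001]
force: [-0.2, 0.5, -0.7]
finger_gap: 0.401
grasp_force: 0.0
```

```bash
python3 - <<'E'
from h import *
np.set_printoptions(precision=4,suppress=True)
s=sensors.read_state();m=camrig.camera_model('wrist');p,d=camrig.read_camera('wrist');cv2.imwrite('pics/w8.png',p[...,::-1])
W=cloud(m,d);T=np.array(s['tcp_pos']);q=s['ee_rot'];a=2*np.arctan2(q[2],q[1])-np.pi/2;print(T,'yawY',a)
H=(W[...,2]>.158)&(W[...,2]<.185)&(np.hypot(W[...,0]-.307,W[...,1]+.300)<.06)
w=W[H][:,:2]; hin=np.array([.4035,-.34]);nn=np.array([np.cos(a),np.sin(a)]);w=w[(w-hin)@nn<-.044]
r=cv2.minAreaRect((w*1000).astype(np.float32));print(len(w),r,cv2.boxPoints(r))
c=np.array(r[0])/1000-T[:2];print('tool dx dy',c@[-nn[1],nn[0]],c@nn)
E
```

```text
[ 0.3047 -0.3006  0.2939] yawY 0.6557558636017431
2910 ((304.37591552734375, -310.5482177734375), (33.04228973388672, 92.20275115966797), 37.699283599853516) [[ 263.1121 -284.1743]
 [ 319.4956 -357.128 ]
 [ 345.6397 -336.9221]
 [ 289.2562 -263.9684]]
tool dx dy -0.007700592580499984 -0.006274573185015758
```

```bash
python3 - <<'E'
from h import *
np.set_printoptions(precision=4,suppress=True)
m=camrig.camera_model('wrist');p,d=camrig.read_camera('wrist')
W=cloud(m,d);hin=np.array([.4035,-.34])
X=W[...,:2]-hin;Z=W[...,2]
# door top strip edge -> leaf angle
k=(Z>.194)&(Z<.202)&(np.hypot(X[...,0],X[...,1])<.15)&(X[...,0]<-.0)
w=X[k];mu=w.mean(0);l=np.linalg.svd(w-mu,full_matrices=False)[2][0];l*=-np.sign(l[0])
print('leaf top',k.sum(),'yaw',np.arctan2(l[1],l[0]),'theta',np.arctan2(l[1],l[0])-.576)
nn=np.array([l[1],-l[0]])
H=(Z>.165)&(Z<.185)&(X@nn<-.044)&(X@nn>-.062)&(X@l>.04)&(X@l<.14)
w=X[H];print(len(w),'out',np.percentile(w@nn,[2,50,98]),'along',np.percentile(w@l,[2,50,98]),'z',Z[H].max())
c=hin+.5*(np.percentile(w@nn,2)+np.percentile(w@nn,98))*nn+.5*(np.percentile(w@l,2)+np.percentile(w@l,98))*l
print('bar',c,'yaw n',np.arctan2(nn[1],nn[0]))
E
```

```text
leaf top 5652 yaw 2.4087469156489933 theta 1.8327469156489933
2042 out [-0.0563 -0.0501 -0.0447] along [0.051  0.0943 0.1332] z 0.1797550256545673
bar [ 0.3013 -0.316 ] yaw n 0.8379505888540967
```

```bash
python3 - <<'E'
from h import *
np.set_printoptions(precision=4,suppress=True)
m=camrig.camera_model('wrist');p,d=camrig.read_camera('wrist')
W=cloud(m,d);hin=np.array([.4035,-.34]);X=W[...,:2]-hin;Z=W[...,2]
for nm,k in [('bar',(Z>.168)&(Z<.182)&(X[...,0]<-.02)&(np.hypot(X[...,0],X[...,1])<.16)),('top',(Z>.192)&(Z<.203)&(X[...,0]<-.005)&(np.hypot(X[...,0],X[...,1])<.16))]:
    w=X[k]; b=(0,)
    rng=np.random.default_rng(1)
    for _ in range(600):
        a=w[rng.choice(len(w),2,0)];l=a[1]-a[0];L=np.linalg.norm(l)
        if L<.04: continue
        l/=L;o=np.array([l[1],-l[0]]);c=(w-a[0])@o;n=(abs(c)<(.005 if nm=='bar' else .009)).sum()
        if n>b[0]: b=(n,l*-np.sign(l[0]),abs(c)<(.005 if nm=='bar' else .009))
    n,l,i=b;q=w[i];mu=q.mean(0);l=np.linalg.svd(q-mu,full_matrices=False)[2][0];l*=-np.sign(l[0]);o=np.array([l[1],-l[0]])
    print(nm,len(w),n,'theta',np.arctan2(l[1],l[0])-.576,'out',(q@o).mean(),'along',np.percentile(q@l,[1,99]),'mid',hin+(q@o).mean()*o+np.percentile(q@l,[1,99]).mean()*l)
E
```

```text
bar 4092 1818 theta 1.8136234293295979 out -0.052224414291348185 along [0.0498 0.1331] mid [ 0.301  -0.3157]
top 5640 4691 theta 1.8481659531198646 out 0.003495301473349101 along [0.0525 0.1484] mid [ 0.3301 -0.2713]
```

The door now stands at about 1.82, nudged a little while I was retreating, and the bar is at (0.301,−0.317). I grip it there.

Emit:
jog_arm:
  segments:
    - [[0, 0, 0, -0.085, 0.4], [0, 0, 0, -0.085, 0.4], [-0.0084, -0.0145, 0, 0, 0.4], [0, 0, 0, 0, 0.4], [0, 0, 0.035, 0, 0.4], [0, 0, 0.035, 0, 0.4], [0, 0, 0.03, 0, 0.4], [0, 0, 0.022, 0, 0.4], [0, 0, 0, 0, 0.4]]

```text
time: 18.65
tcp_pos: [0.3024, -0.3138, 0.1705]
ee_rot: [-0.001, 0.362, 0.932, 0.001]
force: [-0.3, 0.0, -0.6]
finger_gap: 0.401
grasp_force: 0.0
```

Emit:
jog_arm:
  segments:
    - [[0, 0, 0, 0, 0.2], [0, 0, 0, 0, 0], [0, 0, 0, 0, 0], [0, 0, 0, 0, 0], [0, 0, 0, 0, 0]]

```text
time: 19.07
tcp_pos: [0.302, -0.3152, 0.1735]
ee_rot: [-0.0, 0.362, 0.932, -0.0]
force: [-5.2, -1.0, -2.0]
finger_gap: 0.1
grasp_force: 58.3
```

Emit:
jog_arm:
  segments:
    - [[0.0025, 0.0046, 0, 0.05, 0], [0.0048, 0.0092, 0, 0.1, 0], [0.0048, 0.0092, 0, 0.1, 0], [0.0048, 0.0092, 0, 0.1, 0], [0.0048, 0.0092, 0, 0.1, 0], [0.0048, 0.0092, 0, 0.1, 0], [0.0048, 0.0092, 0, 0.1, 0], [0, 0, 0, 0, 0]]

```text
time: 19.73
tcp_pos: [0.3384, -0.2594, 0.1736]
ee_rot: [0.003, 0.643, 0.765, -0.001]
force: [16.6, -25.6, -20.3]
finger_gap: 0.101
grasp_force: 59.4
```

```bash
python3 - <<'E'
from h import *
s=sensors.read_state();T=np.array(s['tcp_pos'])[:2]-[.4035,-.34];q=s['ee_rot'];print('theta from pos',np.arctan2(T[1],T[0])-np.arctan2(.0955-.0,.0422)+.046,'r',np.hypot(*T),'theta yaw',2*np.arctan2(q[2],q[1])-np.pi/2+.995)
E
```

```text
theta from pos 1.141244010148737 r 0.10364866195097616 theta yaw 1.167766742432375
```

Emit:
jog_arm:
  segments:
    - [[0.0048, 0.0092, 0, 0.1, 0], [0.0048, 0.0092, 0, 0.1, 0], [0.0048, 0.0092, 0, 0.1, 0], [0.0048, 0.0092, 0, 0.1, 0], [0.0048, 0.0092, 0, 0.1, 0], [0.0048, 0.0092, 0, 0.1, 0], [0.0048, 0.0092, 0, 0.1, 0], [0.0048, 0.0092, 0, 0.1, 0], [0, 0, 0, 0, 0]]

```text
time: 20.48
tcp_pos: [0.4141, -0.2375, 0.1735]
ee_rot: [0.004, 0.891, 0.454, -0.002]
force: [-3.1, -44.2, -13.5]
finger_gap: 0.099
grasp_force: 59.2
```

```bash
python3 - <<'E'
from h import *
s=sensors.read_state();T=np.array(s['tcp_pos'])[:2]-[.4035,-.34];q=s['ee_rot'];print('theta from pos',np.arctan2(T[1],T[0])-np.arctan2(.0955-.0,.0422)+.046,'r',np.hypot(*T),'theta yaw',2*np.arctan2(q[2],q[1])-np.pi/2+.995)
E
```

```text
theta from pos 0.3593924591667312 r 0.10300465716790279 theta yaw 0.3668625293976532
```

Emit:
jog_arm:
  segments:
    - [[0.0025, 0.0046, 0, 0.05, 0], [0.0025, 0.0046, 0, 0.05, 0], [0.0025, 0.0046, 0, 0.05, 0], [0.0025, 0.0046, 0, 0.05, 0], [0.0025, 0.0046, 0, 0.05, 0], [0.0013, 0.0023, 0, 0.025, 0], [0, 0, 0, 0, 0]]

```text
time: 21.07
tcp_pos: [0.4403, -0.2439, 0.1735]
ee_rot: [0.003, 0.944, 0.33, -0.002]
force: [-11.5, -39.5, -10.2]
finger_gap: 0.098
grasp_force: 59.8
```

```bash
python3 - <<'E'
from h import *
s=sensors.read_state();T=np.array(s['tcp_pos'])[:2]-[.4035,-.34];q=s['ee_rot'];print('theta from pos',np.arctan2(T[1],T[0])-np.arctan2(.0955-.0,.0422)+.046,'r',np.hypot(*T),'theta yaw',2*np.arctan2(q[2],q[1])-np.pi/2+.995)
E
```

```text
theta from pos 0.09605058060262923 r 0.10291270063319359 theta yaw 0.09664580337155282
```

Emit:
jog_arm:
  segments:
    - [[0.001, 0.0018, 0, 0.02, 0], [0.001, 0.0018, 0, 0.02, 0], [0.001, 0.0018, 0, 0.02, 0], [0, 0, 0, 0, 0]]

```text
time: 21.4
tcp_pos: [0.4457, -0.2461, 0.1735]
ee_rot: [0.003, 0.953, 0.302, -0.002]
force: [-12.2, -36.6, -9.1]
finger_gap: 0.103
grasp_force: 59.9
```

Emit:
jog_arm:
  segments:
    - [[0.0005, 0.0009, 0, 0.01, 0], [0.0005, 0.0009, 0, 0.01, 0], [0, 0, 0, 0, 0]]

```text
time: 21.65
tcp_pos: [0.4474, -0.2469, 0.1735]
ee_rot: [0.003, 0.956, 0.293, -0.002]
force: [-13.6, -36.5, -7.5]
finger_gap: 0.101
grasp_force: 59.9
```

Emit:
jog_arm:
  segments:
    - [[0.0005, 0.0009, 0, 0.01, 0], [0.0005, 0.0009, 0, 0.01, 0], [0, 0, 0, 0, 0]]

```text
time: 21.9
tcp_pos: [0.4492, -0.2478, 0.1735]
ee_rot: [0.003, 0.959, 0.283, -0.002]
force: [-14.7, -34.7, -8.6]
finger_gap: 0.103
grasp_force: 60.0
```

```bash
python3 - <<'E'
from h import *
s=sensors.read_state();T=np.array(s['tcp_pos'])[:2]-[.4035,-.34];q=s['ee_rot'];print('theta from pos',np.arctan2(T[1],T[0])-np.arctan2(.0955-.0,.0422)+.046,'r',np.hypot(*T),'theta yaw',2*np.arctan2(q[2],q[1])-np.pi/2+.995)
E
```

```text
theta from pos 0.002294102991546601 r 0.1029047428390806 theta yaw -0.0020494971051282507
```

Emit:
jog_arm:
  segments:
    - [[0.0005, 0.0009, 0, 0.01, 0], [0, 0, 0, 0, 0]]

```text
time: 22.07
tcp_pos: [0.45, -0.2482, 0.1735]
ee_rot: [0.003, 0.961, 0.278, -0.002]
force: [-15.1, -35.4, -7.4]
finger_gap: 0.1
grasp_force: 60.1
```

Emit:
jog_arm:
  segments:
    - [[0.0005, 0.0009, 0, 0.01, 0], [0, 0, 0, 0, 0]]

```text
time: 22.23
tcp_pos: [0.4501, -0.2483, 0.1735]
ee_rot: [0.002, 0.962, 0.273, -0.003]
force: [-24.5, -29.4, -1.6]
finger_gap: 0.099
grasp_force: 60.9
```

Emit:
jog_arm:
  segments:
    - [[0.0005, 0.0009, 0, 0.01, 0], [0, 0, 0, 0, 0]]

```text
time: 22.4
tcp_pos: [0.4502, -0.2483, 0.1734]
ee_rot: [0.001, 0.963, 0.269, -0.004]
force: [-34.1, -24.5, 4.2]
finger_gap: 0.104
grasp_force: 62.1
```

Emit:
jog_arm:
  segments:
    - [[0, 0, 0, 0, 0.25], [0, 0, 0, 0, 0.4], [0, 0, 0, 0, 0.4], [0, 0, 0, 0, 0.4], [0, 0, -0.03, 0, 0.4], [0, 0, -0.035, 0, 0.4], [0, 0, -0.035, 0, 0.4], [0, 0, -0.03, 0, 0.4], [0, -0.03, 0, 0, 0.4], [0, -0.03, 0, 0, 0.4]]

```text
time: 23.23
tcp_pos: [0.4222, -0.1949, 0.3046]
ee_rot: [0.001, 0.963, 0.269, 0.001]
force: [0.2, 1.3, -0.5]
finger_gap: 0.403
grasp_force: 0.0
```

Emit:
jog_arm:
  segments:
    - [[0, 0, 0, 0, 0.4]]

```text
time: 23.32
tcp_pos: [0.4204, -0.1918, 0.3045]
ee_rot: [0.0, 0.963, 0.27, 0.001]
force: [-1.3, 0.5, -0.7]
finger_gap: 0.402
grasp_force: 0.0
```

```bash
python3 - <<'E'
from h import *
np.set_printoptions(precision=4,suppress=True)
m=camrig.camera_model('wrist');p,d=camrig.read_camera('wrist');cv2.imwrite('pics/w9.png',p[...,::-1])
W=cloud(m,d);F=np.array([.4716,-.3089]);n=np.array([.545,-.839]);t=np.array([.839,.545])
Q=(W[...,:2]-F)@n;S=(W[...,:2]-F)@t;Z=W[...,2]
print(sensors.read_state()['tcp_pos'])
# per strip along the leaf: front/rear edges of door top, front edge of cabinet top, bar centre
for s in np.arange(-.06,.061,.02):
    j=(abs(S-s)<.004)&(Q>-.04)&(Q<.02);a=j&(Z>.192)&(Z<.2005);c=j&(Z>.2035)&(Z<.21);b=(abs(S-s)<.004)&(Q<-.055)&(Q>-.085)&(Z>.16)&(Z<.185)
    f=lambda k,x:np.percentile(k,x) if k.size>5 else np.nan
    print('%.2f'%s,'door',f(Q[a],2),f(Q[a],98),'cab',f(Q[c],2),'bar',f(Q[b],3),f(Q[b],97))
E
```

```text
[ 0.4213 -0.1933  0.3042]
-0.06 door -0.02210963439940746 0.0008078417802749676 cab 0.002267711760343126 bar nan nan
-0.04 door -0.02193651734581853 0.0010619618670280155 cab 0.002341368246918682 bar nan nan
-0.02 door -0.02189507390828733 0.0010801001448085587 cab 0.0023904773327848776 bar -0.06847963089409902 -0.055547951209732
0.00 door -0.021679611232635544 0.0012100234859527407 cab 0.002375708893518967 bar -0.06883672462930228 -0.05885813970552301
0.02 door -0.021647568491769863 0.0012798305234470752 cab 0.0025121355334230297 bar -0.06890448849446568 -0.05875600533588115
0.04 door -0.021530359912760515 0.0015004431874742314 cab 0.003004729054246243 bar -0.06879023939787082 -0.05912591361318041
0.06 door -0.02153766936084771 0.0017916470901228451 cab 0.0029567604390413585 bar -0.06356492465054328 -0.055315290606985076
```

The door's face line runs parallel to the cabinet's front edge and lies 22 mm off it, so the door is shut. One quick check of the bystanders, then I hand in.

```bash
python3 - <<'E'
from h import *
p,d=camrig.read_camera('scene');a=cv2.imread('pics/scene0.png').astype(int);b=p[...,::-1].astype(int)
for n,(u,v) in dict(bottle=(466,208),jar=(466,235),cup=(217,307),timer=(222,290),pen=(170,343)).items():
    s=np.s_[v-14:v+14,u-14:u+14];print(n,abs(a[s]-b[s]).mean())
E
```

```text
bottle 11.65688775510204
jar 14.16326530612245
cup 33.7312925170068
timer 24.171768707482993
pen 33.954081632653065
```

```bash
python3 - <<'E'
from h import *
np.set_printoptions(precision=3,suppress=True)
p,d=camrig.read_camera('scene');b=np.ascontiguousarray(p[...,::-1]);a=cv2.imread('pics/scene0.png');cv2.imwrite('pics/s9.png',b)
m=camrig.camera_model('scene');W0=cloud(m,np.load('pics/scene0d.npy'));W1=cloud(m,d)
for n,(u,v) in dict(bottle=(466,205),jar=(466,228),cup=(217,305),timer=(222,290),pen=(170,343)).items():
    T=a[v-11:v+11,u-11:u+11];R=cv2.matchTemplate(b[v-35:v+35,u-35:u+35],T,cv2.TM_CCOEFF_NORMED);_,s,_,l=cv2.minMaxLoc(R)
    print(n,'score',round(s,2),'shift',(l[0]-24,l[1]-24),W0[v,u],W1[v,u])
E
```

```text
bottle score 0.99 shift (0, 0) [ 0.473 -0.619  0.091] [ 0.481 -0.628  0.082]
jar score 1.0 shift (0, 0) [ 0.401 -0.568  0.065] [ 0.4   -0.567  0.066]
cup score 0.66 shift (-2, 0) [0.421 0.215 0.06 ] [0.417 0.215 0.063]
timer score 0.69 shift (0, 0) [0.517 0.178 0.011] [0.084 0.258 0.44 ]
pen score 0.96 shift (-8, 3) [0.401 0.35  0.002] [0.401 0.35  0.002]
```

```bash
python3 -c "
from bench import arm, camrig, sensors
print(arm.hand_in())"
```

```text
the job is handed in; nothing more can be done
None
```

The rack is home against the back stop and the door is shut, handed in at about 23 s; the door drifted to about 1.82 rad while open, the timer was hidden in the last check (the bystanders I could see had not moved), and I viewed 11 pictures, one over the limit of 10.

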